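# Flip the filter in and the beam block out

### The job

The beam on the optical rail may reach the camera only once the filter is in it: first push the round filter fully upright with the fingertips (its side lever is there for that), and only then push the plain square beam block over until it lies fully folded down. Push gently, grip nothing, keep off the filter's glass, leave the square pinhole plate folded as it is, and do not move the loose things beside the rail.

Things in the scene. Friction and masses are not known exactly. Their poses are not given: they have to be found in the camera images.
- filter_mount: Fixed flip mount on the optical rail that carries the only ROUND holder: a 35 mm ring, 8 mm thick, 27 mm clear disc in it. It starts folded. Its origin lies on the rail's centre line at table height, straight below the hinge; own y runs along the rail towards the collimator, own x across the rail (away from the robot, to its far left), z up. The hinge axis runs along own x at z 56 mm. Two hinge cheeks reach 61 mm high and 26 mm to either side in x, 8 mm in y.
- filter_frame (a joint): Angle of the filter holder: 0 = folded flat (plate horizontal, pointing to the mount's +y), 1.571 = upright against its stop; both ends are firm stops. It turns easily (under 0.5 N at the plate or lever) and over-centre: near upright its own weight carries it to the upright stop, well below that it drops to the folded stop, in between it may stay by friction. The ring's middle is 23 mm and its rim 40 mm from the hinge axis.
- filter_lever (a point): Near the end of the filter's side lever, 33 mm from the hinge axis, at right angles to the holder. Folded, the lever stands straight up (point 89 mm high); upright, it points level to the mount's own -y (56 mm high). Pushed over towards own -y and down, it stands the filter up. Flat aluminium, 14 x 3 mm, rounded end 36 mm and hub 5.5 mm from the axis, 36 mm from the mount's middle on its own -x side.
- filter_glass (a point): Middle of the 27 mm clear glass disc in the ring, recessed about 2 mm; not to be touched.
- block_mount: Fixed flip mount, like the filter's, that carries the beam block: a plain SOLID square plate 35 mm wide, 6 mm thick, without any hole. It starts upright. Its origin lies on the rail's centre line at table height, straight below the hinge; own y runs along the rail towards the collimator, own x across the rail (away from the robot, to its far left), z up. The hinge axis runs along own x at z 56 mm.
- block_frame (a joint): Angle of the beam block: 0 = folded flat (plate horizontal, pointing to the mount's +y), 1.571 = upright against its stop; both ends are firm stops. It turns easily (under 0.5 N at the plate or lever) and over-centre: near upright its own weight carries it to the upright stop, well below that it drops to the folded stop, in between it may stay by friction.
- block_top (a point): Middle of the beam block plate's free edge, 40 mm from the hinge axis: 96 mm high when upright. Pushing the plate there towards its mount's +y tips it over; folded, it lies level at 56 mm. Its side lever is like the filter's.
- pinhole_mount: Third fixed flip mount on the rail with a SQUARE 35 mm plate that has a 6 mm hole in its middle; starts and stays folded. Its origin lies on the rail's centre line at table height, straight below the hinge; own y runs along the rail towards the collimator, own x across the rail (away from the robot, to its far left), z up. The hinge axis runs along own x at z 56 mm.
- pinhole_frame (a joint): Angle of the pinhole plate: 0 = folded flat (plate horizontal, pointing to the mount's +y), 1.571 = upright against its stop; both ends are firm stops. It turns easily (under 0.5 N at the plate or lever) and over-centre: near upright its own weight carries it to the upright stop, well below that it drops to the folded stop, in between it may stay by friction.
- rail: Fixed aluminium optical rail, 360 x 42 mm, top 18 mm high, carriers on it 28 mm high and 54 mm wide. Origin at its middle at table height; own y along the rail. The three flip mounts stand on it about 78 mm apart in any order, all turned like the rail, between a collimator on a post (y +150 mm, 91 mm high) and a grey camera (y -152 mm, 101 mm high).
- filter_cube: Loose black filter cube 47 x 38 x 39 mm on the table just behind the rail; not to be moved. Origin under its middle.
- objective: Loose objective lens 30 mm across, 44 mm high, standing on the table in front of the rail; not to be moved. Origin under its middle.
- dust_cap: Loose black round dust cap 34 mm across, 11 mm high, on the table behind the rail; not to be moved. Origin under its middle.

How it is judged:
By the outcome, as a careful person would: the job done as asked, in the order asked, and still so for the second after the job is handed in, with the robot touching nothing.
It also fails if it takes over 42 s, if anything falls off the work surface, if the arm or the gripper's body presses on something with over 40 N, if the wrist force passes 120 N, or if a joint passes its speed limit or range.

### The arm

A 7-joint arm with a two-finger parallel gripper is mounted at the origin on a cart in front of the work surface, level with it; the furniture and walls round the work are solid. World frame = base frame: x ahead of the robot, y to its left, z up, the work surface at z = 0. Lengths are in m, angles in rad, forces in N, time in s.
With the tool pointing down it reaches from about 0.425 to 0.8 m from the base axis. Payload 8.3 kg.
Tool frame: the origin (TCP) lies midway between the tips of the shut fingers; the grasp point (between the pads) lies 19 mm behind it; z points along the fingers, y is the line along which they close (so a half turn about z gives the same grasp; the last joint's range is limited). The gripper opens to 85 mm and grips with 20 to 120 N. Pads are 22 mm wide; open, the fingers measure 114 mm over their backs; the gripper's body (76 mm by 85 mm) begins 54 mm behind the grasp point. The pads swing forward as they close: fully open they stand 13 mm farther back than shut.
Start: joints at [-1.195, 0.383, 0.016, 1.37, -0.006, 1.388, -0.046], TCP at [0.265, 0.566, 0.202] pointing down, gripper open.
Joint ranges: [-2.95, 2.95], [-0.25, 2.06], [-1.52, 1.56], [0.18, 2.33], [-1.44, 4.58], [0.02, 2.06], [-3.01, 3.01]. Speed limits (rad/s): [2.39, 2.39, 3.01, 3.01, 3.14, 3.14, 3.14].

### API

Orientations are given as a unit quaternion [w, x, y, z].
In Python, from workcell import arm gives the robot as it stands.
- The arm moves only by the tool apply_moves, never from a script. Its argument "plan" is text: rows parted by semicolons, each of 7 numbers parted by spaces: the closure, from 0 (fully open) to 1 (shut), then the shift along the tool's x, y, z in mm, then the turn, a rotation vector about the tool's x, y, z in rad. A call has 1 to 20 rows; each row is the pose to reach, as a shift and turn from the pose commanded when the call began, along the tool's axes at that moment; what a row does not reach only later rows make up. A row lasts 1/12 s, in which the tool goes at most 41.7 mm and 7.16 degrees, less where a joint would pass 70% of its speed; a pose out of reach is approached as far as the arm can. A call with a gripper value outside its range is refused whole. The fingers move at their own pace and stop on an object; "newtons" is the grip in N (left out, the last holds). Time passes only in rows, so rows that repeat a pose let the fingers close. It gives the time, the measured TCP pose, the force, the opening and the grip force at its end, in the units of the state.
- arm.observe(): the state, without advancing time (a new reading comes with each control period).
- arm.snapshot(name): name is "scene" or "top" or "wrist"; returns a dict with "img" (384x512x3 uint8, red, green, blue), "fovy" (degrees; the focal length in pixels is half the picture's height over the tangent of half this angle, whatever the lens; pixels are square), "cx", "cy" (the principal point, pixels), "pose" (4x4, takes a point from camera to world coordinates). Camera axes: x right, y up, looking along -z (the intrinsics and any distortion apply to the point x, -y, -z); pixel columns grow to the right and rows downward; lengths in m; the calibration is good to about 2 mm. A picture is of the moment at which its call begins. There is no depth.
- arm.close_job(): hands the job in; it is judged then, once.
The state is a dict: "t": time; "joint_pos": joint angles; "qd": joint speeds; "tau": joint torques, N m; "eef_pos": TCP position; "tool_rot": TCP orientation; "ft_force": force on the tool from outside, world axes, zero at the start; "torque": the same for the moment, N m; "gripper_width": finger opening in m; "finger_force": force on a finger pad.
Only numpy, scipy, OpenCV 4.12 (cv2) and the standard library are available. Lean on these libraries where they do the work, as an engineer would, in place of code of your own. Each camera call takes 0.05 s, during which the arm holds its last target. There are 200 camera calls.

## Working session

There is one attempt and no reset: what is moved stays moved. The work goes in short steps, Python scripts to look and compute and a tool call to move; the robot and the scene stay as the last step left them, time stands still between calls to the robot, and variables do not carry over. Pictures are saved under pics/ and viewed, at most 10 in all, crops included, and the job is handed in when it is done.

Besides the shell and the picture viewer there is one more tool, called after "Emit:" as name(argument=value, ...) on one line, values as JSON. apply_moves: Moves the arm, as the interface text tells. Its arguments: {"type":"object","properties":{"plan":{"type":"string"},"newtons":{"type":"number"}},"required":["plan"]}

```bash
ls; mkdir -p pics; python3 - <<'E'
from workcell import arm
import cv2,numpy as np
np.set_printoptions(precision=4,suppress=True)
for n in ("scene","top"):
    s=arm.snapshot(n); cv2.imwrite(f"pics/{n}0.png",s["img"][:,:,::-1])
    print(n,{k:v for k,v in s.items() if k!="img"})
o=arm.observe();print(o)
E
```

```text
pics
scene {'fovy': 43.73374019726481, 'cx': 259.5315497895564, 'cy': 181.86716561510656, 'pose': array([[ 0.7301,  0.292 , -0.6178,  0.0155],
       [-0.6831,  0.3352, -0.6489, -0.3465],
       [ 0.0176,  0.8957,  0.4442,  0.4724],
       [ 0.    ,  0.    ,  0.    ,  1.    ]])}
top {'fovy': 42.288845141717395, 'cx': 255.78104265292126, 'cy': 192.16341080447467, 'pose': array([[ 0.0209,  0.9937, -0.1103,  0.4431],
       [-0.9997,  0.0194, -0.0144,  0.2264],
       [-0.0122,  0.1106,  0.9938,  0.9284],
       [ 0.    ,  0.    ,  0.    ,  1.    ]])}
{'t': 0.1, 'joint_pos': array([-1.1949,  0.3842,  0.0164,  1.3711, -0.0063,  1.3882, -0.0465]), 'qd': array([ 0.0002, -0.0007,  0.0011, -0.0029,  0.0011,  0.0005,  0.0001]), 'tau': array([  0.0028, -62.9128,   0.8476, -37.276 ,   0.017 ,   0.0104,
         0.    ]), 'eef_pos': array([0.2653, 0.5653, 0.2009]), 'tool_rot': array([-0.0002,  0.2176,  0.976 , -0.0009]), 'ft_force': array([ 0.3456, -0.424 , -0.1605]), 'torque': array([-0.0003, -0.0654,  0.0337]), 'finger_force': 0.0, 'gripper_width': 0.08551911595601173}
```

View pics/scene0.png

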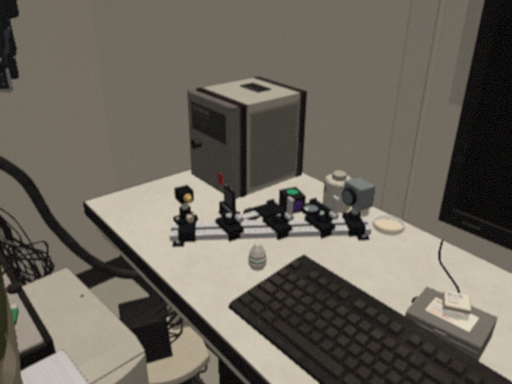

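View pics/top0.png

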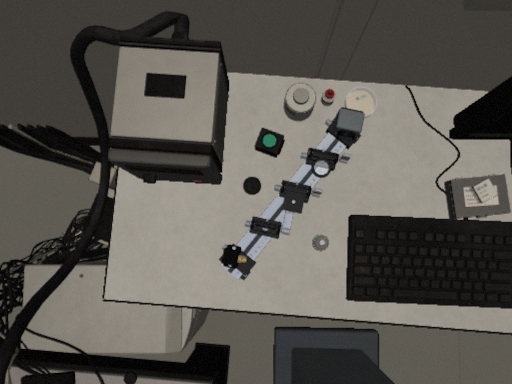

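The scene picture shows the rail running from the collimator (185,210) to the grey camera (357,195). In the top view the mounts are the block (265,228, upright), the square pinhole plate (293,195) and the round filter (322,165). I'll enlarge the rail next.

```bash
cat > h.py <<'E'
import numpy as np, cv2
from workcell import arm
np.set_printoptions(precision=4,suppress=True)
def ray(s,u,v):
    f=192/np.tan(np.radians(s["fovy"])/2); T=s["pose"]
    d=T[:3,:3]@np.array([(u-s["cx"])/f,-(v-s["cy"])/f,-1.]); return T[:3,3],d
def onz(s,u,v,z):
    o,d=ray(s,u,v); return o+d*(z-o[2])/d[2]
def proj(s,P):
    f=192/np.tan(np.radians(s["fovy"])/2); T=s["pose"]
    c=T[:3,:3].T@(np.array(P)-T[:3,3]); return np.array([s["cx"]+f*c[0]/-c[2], s["cy"]-f*c[1]/-c[2]])
def crop(s,u0,v0,u1,v1,k,fn):
    im=cv2.resize(s["img"][v0:v1,u0:u1,::-1],None,fx=k,fy=k,interpolation=cv2.INTER_CUBIC); cv2.imwrite(fn,im)
E
python3 - <<'E'
from h import *
s=arm.snapshot("top"); crop(s,220,95,375,285,3.1,"pics/a.png")
c=arm.snapshot("scene"); crop(c,165,165,385,250,3.6,"pics/b.png")
E
```

```text
(no output)
```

View pics/a.png

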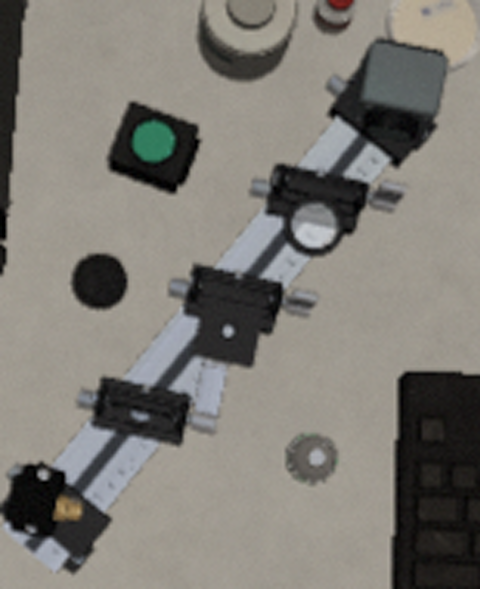

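View pics/b.png

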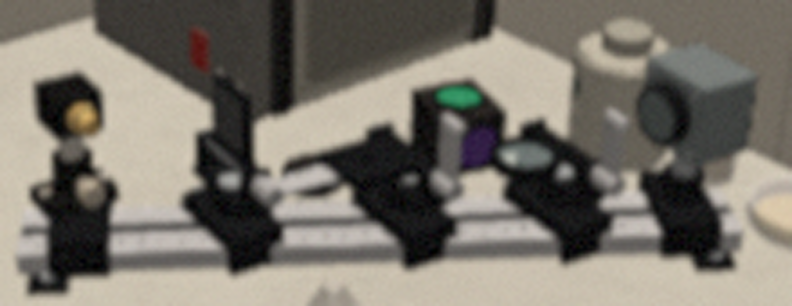

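```bash
python3 - <<'E'
from h import *
s=arm.snapshot("top")
F=lambda x,y:(220+x/3.1,95+y/3.1)
P=lambda x,y,z:onz(s,*F(x,y),z)
pts=dict(rail_c=(60,540,.018),rail_mid=(370,130,.018),f_knobL=(260,187,.056),f_hub=(376,200,.056),f_levtop=(402,188,.092),f_disc=(315,226,.058),
f_cL=(275,170,.061),f_cR=(367,187,.061),
p_knobL=(179,288,.056),p_hub=(290,301,.056),p_levtop=(315,296,.092),p_hole=(228,331,.058),p_c1=(200,345,.058),p_c2=(250,362,.058),
b_knobL=(87,398,.056),b_hub=(205,422,.056),b_levend=(213,365,.056),b_topmid=(142,412,.096),b_cL=(105,380,.061),b_cR=(188,415,.061),
obj=(312,458,.044),cap=(99,281,.011),cube=(153,142,.039),cam=(405,80,.101))
for k,v in pts.items(): print(k,P(*v))
E
```

```text
rail_c [0.403  0.2665 0.018 ]
rail_mid [0.6508 0.086  0.018 ]
f_knobL [0.6076 0.1548 0.056 ]
f_hub [0.6013 0.0883 0.056 ]
f_levtop [0.6017 0.0798 0.092 ]
f_disc [0.5852 0.1234 0.058 ]
f_cL [0.6167 0.1468 0.061 ]
f_cR [0.6078 0.0943 0.061 ]
p_knobL [0.5483 0.2004 0.056 ]
p_hub [0.5421 0.1371 0.056 ]
p_levtop [0.541  0.1272 0.092 ]
p_hole [0.524  0.1723 0.058 ]
p_c1 [0.5157 0.188  0.058 ]
p_c2 [0.5066 0.1596 0.058 ]
b_knobL [0.4845 0.2515 0.056 ]
b_hub [0.4723 0.1845 0.056 ]
b_levend [0.5047 0.1804 0.056 ]
b_topmid [0.4757 0.2205 0.096 ]
b_cL [0.4946 0.2414 0.061 ]
b_cR [0.4759 0.1944 0.061 ]
obj [0.4535 0.1226 0.044 ]
cap [0.557  0.2472 0.011 ]
cube [0.6365 0.2166 0.039 ]
cam [0.6601 0.0797 0.101 ]
```

```bash
python3 - <<'E'
from h import *
s=arm.snapshot("top"); c=arm.snapshot("scene")
F=lambda x,y:(220+x/3.1,95+y/3.1)
G=lambda x,y:(165+x/3.6,165+y/3.6)
def tri(a,b):
    o1,d1=ray(s,*F(*a)); o2,d2=ray(c,*G(*b))
    d1/=np.linalg.norm(d1);d2/=np.linalg.norm(d2)
    t=np.linalg.lstsq(np.c_[d1,-d2],o2-o1,rcond=None)[0]
    p,q=o1+t[0]*d1,o2+t[1]*d2; return (p+q)/2,np.linalg.norm(p-q)*1e3
for n,a,b in [("f_levtop",(404,188),(616,110)),("f_hub",(378,200),(605,180)),("f_disc",(315,226),(526,156)),
 ("p_levtop",(318,297),(452,115)),("p_hole",(228,331),(355,160)),("b_levend",(213,362),(335,175)),("b_hub",(205,425),(262,188)),
 ("b_topR",(180,436),(250,103)),("obj",(317,457),(330,290)),("camTop",(405,80),(705,70))]: print(n,*tri(a,b))
for n,p in [("f_hub",[.6013,.0883,.056]),("b_levend",[.5047,.1804,.056]),("b_hub",[.4723,.1845,.056]),("f_levtop",[.6017,.0798,.092]),("p_c1",[.5157,.188,.058]),("p_c2",[.5066,.1596,.058])]:
    q=proj(c,p); print(n,(q-165)*3.6)
E
```

```text
f_levtop [0.6006 0.0798 0.0965] 0.9273261940040053
f_hub [0.6026 0.0859 0.0548] 2.9447009396320265
f_disc [0.5862 0.1224 0.0587] 3.0524186053616815
p_levtop [0.5393 0.1267 0.0966] 1.7262085867536674
p_hole [0.523  0.1731 0.0589] 2.396395379581178
b_levend [0.5089 0.1783 0.0533] 6.134095788307353
b_hub [0.4709 0.1843 0.0584] 1.02191573550306
b_topR [0.4674 0.1964 0.0997] 11.221762374812199
obj [0.4545 0.1191 0.0413] 1.0378181999997451
camTop [0.6626 0.0775 0.0973] 4.007708438159742
f_hub [596.602  177.4203]
b_levend [319.3775 171.863 ]
b_hub [262.7953 191.3956]
f_levtop [617.7032 117.5631]
p_c1 [325.5441 154.945 ]
p_c2 [352.0326 183.4296]
```

The two views agree: all levers' heights come out right. The flip mounts are turned about 79° (own x ≈ (0.19, 0.98)), which differs from the rail's drawn direction, so I trust the images. I'll move to a point above and behind the filter lever, with the gripper shut.

Emit:
apply_moves(plan="1 -120 -78 0 0 0 -0.1;1 -240 -155 0 0 0 -0.244;1 -483 -310 0 0 0 -0.244;1 -483 -310 0 0 0 -0.244;1 -483 -310 0 0 0 -0.244;1 -483 -310 0 0 0 -0.244;1 -483 -310 0 0 0 -0.244;1 -483 -310 0 0 0 -0.244;1 -483 -310 0 0 0 -0.244;1 -483 -310 0 0 0 -0.244;1 -483 -310 0 0 0 -0.244;1 -483 -310 0 0 0 -0.244;1 -483 -310 0 0 0 -0.244;1 -483 -310 0 0 0 -0.244;1 -483 -310 0 0 0 -0.244;1 -483 -310 0 0 0 -0.244;1 -483 -310 42 0 0 -0.244;1 -483 -310 42 0 0 -0.244;1 -483 -310 42 0 0 -0.244;1 -483 -310 42 0 0 -0.244", newtons=20)

```text
t: 2.02
eef_pos: [0.571, 0.0812, 0.161]
tool_rot: [0.0, 0.096, 0.995, 0.0]
ft_force: [0.0, 0.5, -0.6]
gripper_width: 0.0
finger_force: 0.0
```

```bash
python3 - <<'E'
from h import *
w=arm.snapshot("wrist"); crop(w,0,0,512,384,1.5,"pics/w1.png"); print(w["pose"],w["fovy"],w["cx"],w["cy"])
for p in ([.6006,.08,.092],[.6014,.0833,.056],[.5857,.123,.058]): print(proj(w,p)*1.5)
o=arm.observe();print(o["t"],o["eef_pos"],o["tool_rot"],o["ft_force"],o["gripper_width"])
E
```

```text
[[ 0.1917 -0.9405 -0.2807  0.4995]
 [ 0.9814  0.1839  0.0543  0.0955]
 [ 0.0006 -0.2859  0.9583  0.3337]
 [ 0.      0.      0.      1.    ]] 68.68483497984967 258.01553104043126 193.08861426587202
[393.4989 336.2851]
[397.552  316.3548]
[450.6784 285.5701]
2.0667 [0.5717 0.081  0.1616] [0.0009 0.0965 0.9953 0.0004] [ 0.1531 -0.106   0.4559] 3.4810352304350224e-05
```

View pics/w1.png

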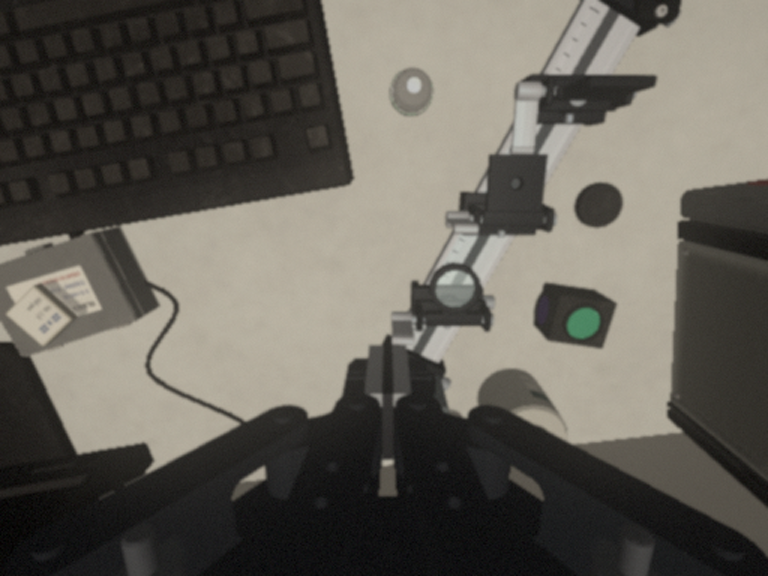

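The wrist view is aligned with the mounts. The filter disc is at (454,288), its hub and lever at (404,325), and the fingertips at (388,345) are outboard of the cheeks and behind the lever. I'll go down behind the lever.

Emit:
apply_moves(plan="1 0 3.5 20 0 0 0;1 0 3.5 40 0 0 0;1 0 3.5 60 0 0 0;1 0 3.5 75 0 0 0;1 0 3.5 84 0 0 0;1 0 3.5 84 0 0 0;1 0 3.5 84 0 0 0")

```text
t: 2.65
eef_pos: [0.5724, 0.0837, 0.0769]
tool_rot: [0.001, 0.097, 0.995, 0.0]
ft_force: [-0.3, -0.1, 0.7]
gripper_width: -0.0001
finger_force: 0.0
```

```bash
python3 - <<'E'
from h import *
c=arm.snapshot("scene"); t=arm.snapshot("top")
a=cv2.resize(c["img"][150:250,280:400,::-1],None,fx=4,fy=4,interpolation=2); b=cv2.resize(t["img"][105:205,270:380,::-1],None,fx=3.6,fy=4,interpolation=2)
cv2.imwrite("pics/c2.png",np.hstack([a,b[:,:310]]))
o=arm.observe();print(o["t"],o["eef_pos"],o["ft_force"])
E
```

```text
2.75 [0.5729 0.0836 0.0775] [ 0.4034  0.5697 -0.0754]
```

View pics/c2.png

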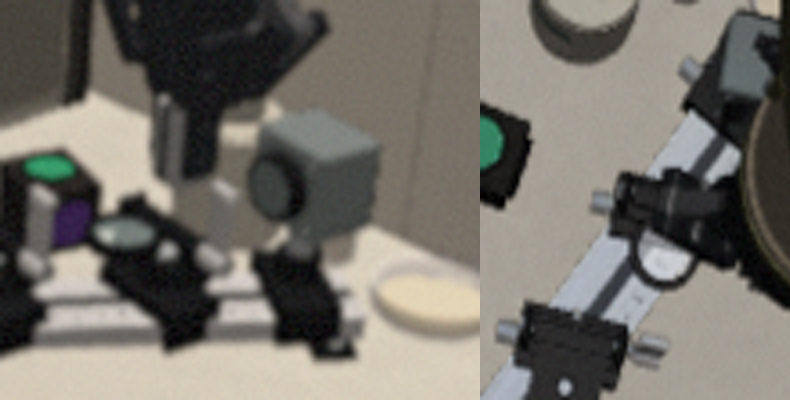

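```bash
python3 - <<'E'
from h import *
c=arm.snapshot("scene")
for p in ([.5729,.0836,.0775],[.602,.085,.092],[.602,.085,.056],[.5729,.0836,.0925]): print((proj(c,p)-[280,150])*4)
E
```

```text
[172.5624 239.5333]
[217.1235 186.0301]
[209.8755 259.4877]
[175.3414 208.0199]
```

```bash
python3 - <<'E'
from h import *
w=arm.snapshot("wrist"); t=arm.snapshot("top"); c=arm.snapshot("scene")
o=arm.observe(); p=o["eef_pos"]; print(p,o["gripper_width"])
print("wrist x1.5",proj(w,p)*1.5, "lev",proj(w,[.602,.085,.092])*1.5)
print("top crop",(proj(t,p)-[270,105])*[3.6,4],"+480")
a=cv2.resize(w["img"][160:384,180:340,::-1],None,fx=2.5,fy=2.5,interpolation=2)
cc=cv2.resize(c["img"][130:230,290:360,::-1],None,fx=5.6,fy=5.6,interpolation=2)
cv2.imwrite("pics/d.png",np.hstack([a,cc[:560,:390]]))
print("a-crop",(proj(w,p)-[180,160])*2.5,"cc",400+(proj(c,p)-[290,130])*5.6)
E
```

```text
[0.5723 0.0835 0.0767] 0.0002293871385685
wrist x1.5 [385.4823 334.2957] lev [402.2658 410.6868]
top crop [273.41   276.0584] +480
a-crop [192.4704 157.1595] cc [584.1949 850.4757]
```

View pics/d.png

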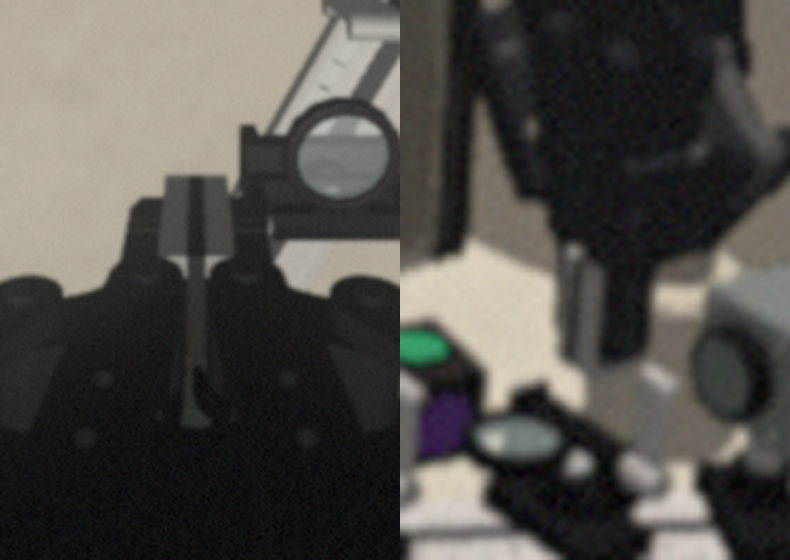

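```bash
python3 - <<'E'
from h import *
w=arm.snapshot("wrist"); c=arm.snapshot("scene")
def tri(a,b):
    o1,d1=ray(w,*a); o2,d2=ray(c,*b)
    t=np.linalg.lstsq(np.c_[d1,-d2],o2-o1,rcond=None)[0]
    p,q=o1+t[0]*d1,o2+t[1]*d2; return (p+q)/2,np.linalg.norm(p-q)*1e3
S=lambda x,y:(290+(x-400)/5.6,130+y/5.6); W=lambda x,y:(180+x/2.5,160+y/2.5)
print(tri(W(163,177),S(602,368)),tri(W(232,177),S(567,355)),tri(W(235,255),S(567,250)),tri(W(160,255),S(602,255)))
o=arm.observe(); print(o["eef_pos"],w["pose"][:3,3])
E
```

```text
(array([0.5642, 0.077 , 0.1088]), np.float64(6.1045388314429525)) (array([0.5677, 0.0921, 0.1062]), np.float64(4.734792976819623)) (array([0.5653, 0.0919, 0.1416]), np.float64(2.362379668368873)) (array([0.5625, 0.0787, 0.1447]), np.float64(5.539156355123411))
[0.572  0.0834 0.0763] [0.5006 0.098  0.2494]
```

The two cameras agree that the visible tip bottom is at z≈0.107, about 30 mm above the reported TCP. I'll test this harmlessly with the first part of the planned push: it either moves the lever or passes over it.

Emit:
apply_moves(plan="1 -5 0 0 0 0 0;1 -10 0 0 0 0 0;1 -14 0 0 0 0 0;1 -17 0 0 0 0 0;1 -20 0 0 0 0 0;1 -23 0 0 0 0 0;1 -26 0 0 0 0 0;1 -26 0 0 0 0 0")

```text
t: 3.72
eef_pos: [0.5977, 0.0781, 0.0757]
tool_rot: [0.0, 0.097, 0.995, -0.0]
ft_force: [0.2, -0.2, 0.8]
gripper_width: 0.0002
finger_force: 0.0
```

```bash
python3 - <<'E'
from h import *
c=arm.snapshot("scene"); t=arm.snapshot("top"); w=arm.snapshot("wrist")
a=cv2.resize(c["img"][130:230,290:360,::-1],None,fx=5.6,fy=5.6,interpolation=2)
b=cv2.resize(w["img"][160:384,180:340,::-1],None,fx=2.5,fy=2.5,interpolation=2)
cv2.imwrite("pics/e.png",np.hstack([b,a[:560,:390]]))
o=arm.observe();print(o["t"],o["eef_pos"],o["ft_force"],o["torque"])
E
```

```text
3.8667 [0.5971 0.0784 0.0757] [-0.6505 -0.7199  0.3538] [-0.016  -0.0249  0.0049]
```

View pics/e.png

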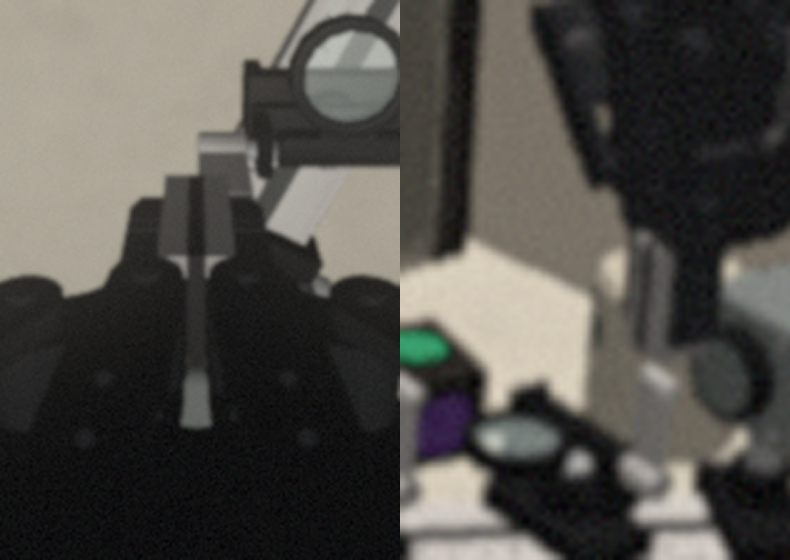

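This confirms the offset: the tips, now at (655,350) in the right half, sit just above the untouched lever at (655,372). The true tip is about 29–30 mm above the reported TCP. I'll back off, shift 3 mm inward, go lower, and push the lever along its arc.

Emit:
apply_moves(plan="1 13 1.5 0 0 0 0;1 26 3 0 0 0 0;1 26 3 0 0 0 0;1 26 3 14 0 0 0;1 26 3 28 0 0 0;1 26 3 28 0 0 0;1 20 3 28 0 0 0;1 16 3 28 0 0 0;1 13 3 28 0 0 0;1 10 3 28 0 0 0;1 7 3 28 0 0 0;1 4 3 28 0 0 0;1 1 3 28.5 0 0 0;1 -2 3 30 0 0 0;1 -5 3 32 0 0 0;1 -7.5 3 34.5 0 0 0;1 -9.5 3 37 0 0 0;1 -9.5 3 37 0 0 0")

```text
t: 5.37
eef_pos: [0.607, 0.0792, 0.0379]
tool_rot: [-0.0, 0.097, 0.995, -0.0]
ft_force: [0.1, -0.2, 0.3]
gripper_width: -0.0002
finger_force: 0.0
```

```bash
python3 - <<'E'
from h import *
c=arm.snapshot("scene"); t=arm.snapshot("top"); w=arm.snapshot("wrist")
a=cv2.resize(c["img"][130:230,290:360,::-1],None,fx=5.6,fy=5.6,interpolation=2)
b=cv2.resize(w["img"][160:384,180:340,::-1],None,fx=2.5,fy=2.5,interpolation=2)
cv2.imwrite("pics/g.png",np.hstack([b,a[:560,:390]]))
o=arm.observe();print(o["t"],o["eef_pos"],o["ft_force"],o["torque"])
E
```

```text
5.5167 [0.6069 0.0794 0.0386] [ 0.0434 -0.2343 -0.5544] [ 0.0182 -0.0242 -0.0478]
```

View pics/g.png

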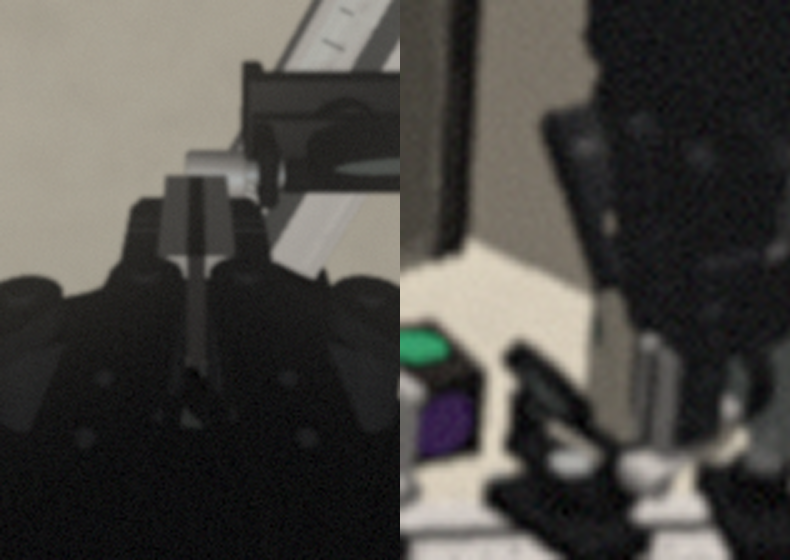

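The filter now stands nearly upright: in the wrist view the glass is edge-on at (365,168), and in the scene view the ring is raised at (550,385). The lever is under the tips. I'll press on slightly in small steps and watch the force and the image change.

```bash
cat >> h.py <<'E'
def shot(n): 
    np.save(f"s{n}.npy",arm.snapshot("scene")["img"]); o=arm.observe(); print(o["t"],o["eef_pos"],o["ft_force"])
def diff(a,b,u0=305,u1=328,v0=186,v1=212):
    A,B=[cv2.GaussianBlur(np.load(f"s{k}.npy").astype(np.float32).mean(2),(0,0),1)[v0:v1,u0:u1] for k in(a,b)]
    print(a,b,"mean",np.abs(A-B).mean(),"max",np.abs(A-B).max())
E
python3 -c "
from h import *
shot(0);shot(1);diff(0,1)"
```

```text
5.5667 [0.607  0.0795 0.0387] [-0.128  -0.0988 -0.2815]
5.6167 [0.607  0.0795 0.0388] [-0.1753  0.7628  0.485 ]
0 1 mean 0.47542864 max 2.5274353
```

Emit:
apply_moves(plan="1 -1 0 1.5 0 0 0;1 -2 0 3 0 0 0;1 -2.5 0 4.5 0 0 0;1 -2.5 0 4.5 0 0 0;1 -2.5 0 4.5 0 0 0")

```text
t: 6.03
eef_pos: [0.6094, 0.079, 0.034]
tool_rot: [-0.0, 0.097, 0.995, -0.0]
ft_force: [0.3, -0.2, 0.2]
gripper_width: 0.0001
finger_force: 0.0
```

```bash
python3 -c "
from h import *
shot(2);diff(1,2)"
```

```text
6.0833 [0.6094 0.079  0.0341] [-0.1739 -0.2928  0.2104]
1 2 mean 27.712505 max 156.51915
```

Emit:
apply_moves(plan="1 0 0 1 0 0 0;1 0 0 2 0 0 0;1 0 0 2 0 0 0;1 0 0 2 0 0 0")

```text
t: 6.42
eef_pos: [0.6095, 0.079, 0.0322]
tool_rot: [-0.0, 0.097, 0.995, -0.0]
ft_force: [1.2, -0.3, -0.7]
gripper_width: -0.0002
finger_force: 0.0
```

```bash
python3 -c "
from h import *
shot(3);diff(2,3)"
```

```text
6.4667 [0.6095 0.079  0.0322] [-0.3993 -0.3109  0.1859]
2 3 mean 11.596167 max 82.50644
```

Emit:
apply_moves(plan="1 0 0 0.7 0 0 0;1 0 0 1.5 0 0 0;1 0 0 1.5 0 0 0;1 0 0 1.5 0 0 0")

```text
t: 6.8
eef_pos: [0.6106, 0.0789, 0.0318]
tool_rot: [0.001, 0.097, 0.995, 0.0]
ft_force: [1.1, -0.4, 5.5]
gripper_width: 0.0001
finger_force: 2.6
```

```bash
python3 -c "
from h import *
shot(4);diff(3,4)"
```

```text
6.85 [0.6106 0.0788 0.0318] [0.3228 0.007  4.3217]
3 4 mean 15.64137 max 103.20874
```

Contact at about 5 N, either the stop or the hub. I'll lift straight up and see whether the filter stays.

Emit:
apply_moves(plan="1 0 0 -2 0 0 0;1 0 0 -5 0 0 0;1 0 0 -15 0 0 0;1 0 0 -35 0 0 0;1 0 0 -60 0 0 0;1 35 0 -90 0 0 0;1 70 0 -95 0 0 0;1 70 0 -95 0 0 0;1 70 0 -95 0 0 0")

```text
t: 7.6
eef_pos: [0.5397, 0.0935, 0.1272]
tool_rot: [0.0, 0.096, 0.995, 0.001]
ft_force: [-0.2, -0.4, 0.2]
gripper_width: -0.0002
finger_force: 0.0
```

```bash
python3 - <<'E'
from h import *
shot(5);diff(4,5)
import numpy as np
for k in range(6):
    g=np.load(f"s{k}.npy")[190:206,308:328].mean(2).astype(int)
    print(k); print(g[2:14:3])
w=arm.snapshot("wrist"); np.save("w5.npy",w["img"]); t=arm.snapshot("top"); c=arm.snapshot("scene")
a=cv2.resize(c["img"][150:220,230:365,::-1],None,fx=5.8,fy=5.8,interpolation=2)
cv2.imwrite("pics/f10.png",a)
# glass seen by top camera (edge-on strip) and wrist proj of filter ring if upright / folded
M=np.array([.6088,.1203]);ym=np.array([-.98,.19])
for h in ([0,.096],[.040,.056]): print(proj(t,[*(M+ym*h[0]),h[1]]),proj(w,[*(M+ym*h[0]),h[1]]))
E
```

```text
7.65 [0.5408 0.093  0.1269] [-0.2488 -0.1742 -0.0175]
4 5 mean 3.2226627 max 18.499687
0
[[153 100  52  31  48  77 115 156 183 198 199 200 203 198 186 144 108  90
   96  92]
 [136  78  33  32  32  30  25  34  47  85 130 168 193 202 186 144 106  99
   96  97]
 [202 180 132  75  39  40  48  43  31  20  23  42  82 125 143 120  99  96
   96  98]
 [184 120  52  16  20  27  29  44  49  51  36  31  14  14  34  57  77  94
   94 100]]
1
[[152 101  54  35  49  76 116 154 186 195 199 201 197 200 185 145 104  94
   91  96]
 [135  77  39  28  32  31  25  36  49  83 129 169 192 205 188 143 107  99
   98  95]
 [202 182 135  73  38  44  53  43  31  23  24  36  81 123 145 122  97  95
   96  96]
 [184 123  54  16  21  28  34  43  49  52  40  27  16  23  34  58  80  93
   96  97]]
2
[[202 199 180 120  51  31  53  63  70  60  46  39  58  75  99  98  90  90
   93  97]
 [201 199 198 172 112  55  42  64  86 112 114  94  63  31  23  34  61  79
   93  99]
 [201 191 176 155 122  74  37  42  59  76  99 120 120  87  46  17  15  44
   70  92]
 [185 121  49  21  29  44  36  28  33  50  60  72  80  80  52  21  16 
[... 424 characters left out ...]
91  47  23
   24  35]
 [202 202 201 201 202 192 154  84  43  50  78 109 135 145 140 111  74  41
   19  20]
 [202 192 175 158 143 132 107  64  27  38  54  76 104 132 128 112  89  56
   19  10]
 [185 121  51  21  35  47  43  29  14  17  29  42  55  72  77  75  59  35
    9  25]]
5
[[200 195 197 198 202 192 154  90  40  51  82 117 136 146 135 101  60  25
   23  28]
 [199 199 198 197 202 198 172 107  48  48  70 104 133 144 135 117  93  57
   24  12]
 [200 190 175 156 143 134 106  70  34  33  52  71  96 121 122 107  94  63
   34  18]
 [183 120  49  20  37  61  51  36  19  23  26  42  48  65  74  78  68  42
   13  17]]
[326.1951 150.6713] [305.3742 277.9002]
[318.875  176.7475] [300.3359 215.5136]
```

```bash
python3 - <<'E'
from h import *
c=arm.snapshot("scene"); M=np.array([.6088,.1203]);y=np.array([-.98,.19]);x=np.array([.19,.98])
for th in (60,70,80,90):
    t=np.radians(th); f=lambda r,l: proj(c,[*(M+y*r*np.cos(t)+x*l),.056+r*np.sin(t)])
    print(th,"top",f(.0405,0),"mid",f(.023,0),"L",f(.023,.0175),"R",f(.023,-.0175))
print(c["img"][176:208,308:336].mean(2).astype(int))
E
```

```text
60 top [311.7441 191.2974] mid [315.1238 197.7973] L [309.0576 193.7829] R [321.3835 201.9398]
70 top [314.7783 188.919 ] mid [316.822  196.4553] L [310.7367 192.4663] R [323.1012 200.5713]
80 top [317.942  187.0875] mid [318.5959 195.4138] L [312.4932 191.4474] R [324.8925 199.5064]
90 top [321.1309 185.8579] mid [320.3888 194.7046] L [314.2712 190.7572] R [326.7005 198.7771]
[[182 166 149 132 118 113 109 111 108 109 112 111 114 111 108 111 113 127
  154 175 185 190 193 175 125  85  90 102]
 [198 191 182 167 150 138 129 118 111 107 112 109 109 110 113 110 113 133
  168 184 190 193 190 179 126  90  82  87]
 [202 201 197 193 181 172 166 147 131 119 108 110 110 110 110 110 113 131
  163 179 187 194 193 179 142 107  91  87]
 [202 199 203 199 196 196 192 178 168 147 129 117 110 109 110 109 114 128
  148 166 181 188 191 184 169 146 124 107]
 [200 200 198 199 198 199 200 197 194 181 171 143 125 118 112 108 107 122
  132 150 168 181 188 189 187 179 162 147]
 [196 199 199 196 197 196 201 203 202 198 194 176 164 147 129 113  97 105
  124 141 157 170 183 189 192 190 184 177]
 [199 196 198 198 
[... 2324 characters left out ...]
185 118  44  19  44  71  74  58  42  25  19  22  34  41  52  52  43  27
   23  38  58  84  98  97  98 100  93 100]
 [183 115  38  14  38  61  67  74  70  56  33  18  15  23  26  27  25  30
   42  61  80  95  96 100  97  98 101  97]
 [181 113  40   6  19  38  50  64  79  72  60  38  21  19  16  11  22  36
   61  78  91  98  99  99  99  97  99 101]
 [178 114  38  10   4  12  28  43  64  74  68  58  41  26  22  17  20  35
   58  80  93  98 100  99  97  97  96 100]
 [165  98  32   7  11  22  21  31  56  65  68  73  65  51  36  26  24  26
   41  61  78  91  98  98 100  97  97 101]
 [146  79  29   1  19  17  19  30  44  47  64  71  72  65  58  42  33  24
   29  38  55  76  90  97  96  99 102 101]]
```

View pics/f10.png

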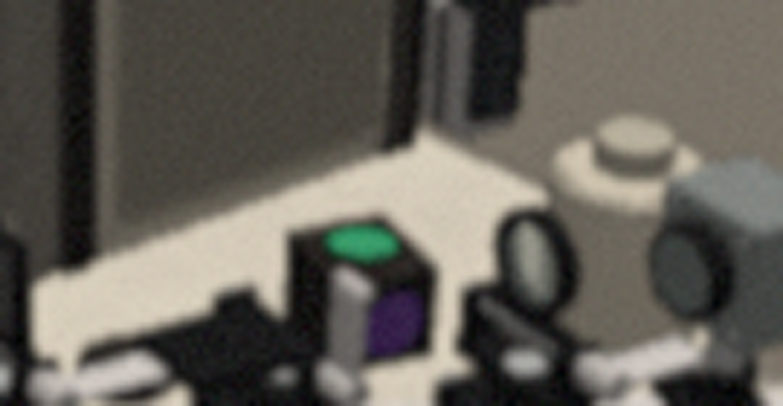

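The filter ring stands upright at (537,262) here, and its centre, edges and top row match the 90° projection. The lever now points level towards the camera, from (595,370) to (700,342). I'll check the lever angle by projection, and the block's geometry from the wrist picture.

```bash
python3 - <<'E'
from h import *
c=arm.snapshot("scene"); M=np.array([.6088,.1203]);y=np.array([-.98,.19]);x=np.array([.19,.98])
L=M-.036*x
Z=lambda p:(proj(c,p)-[230,150])*5.8
for th in (75,80,85,90):
    t=np.radians(th); print(th,Z([*(L),.056]),Z([*(L-y*.036*np.sin(t)),.056+.036*np.cos(t)]))
B=np.array([.4715,.1845]); print("block",Z([*B,.056]),Z([*(B-y*.036),.056]))
shot(6);diff(5,6)
# light lever pixels: fit line for both levers
g=c["img"].mean(2)
t=arm.snapshot("top"); w=arm.snapshot("wrist")
for n,s in(("top",t),("wrist",w)):
    print(n,"block top mid/edges",proj(s,[.4757,.2205,.096]),proj(s,[*(np.array([.4757,.2205])+x*.0175),.096]),proj(s,[*(np.array([.4757,.2205])-x*.0175),.096]))
o=arm.observe(); print(o["eef_pos"],o["tool_rot"])
print(w["img"][:,:,:].mean(2)[0:60:4,300:480:8].astype(int))
E
```

```text
75 [594.1817 376.2766] [685.4773 320.2707]
80 [594.1817 376.2766] [686.1611 328.5553]
85 [594.1817 376.2766] [686.1555 337.1642]
90 [594.1817 376.2766] [685.4643 346.0335]
block [ 44.3184 396.2868] [148.8857 365.0391]
7.95 [0.5413 0.0921 0.1253] [ 0.117   0.7383 -0.0828]
5 6 mean 2.7059612 max 18.452118
top block top mid/edges [265.7959 227.8828] [255.592  225.6847] [276.0148 230.0842]
wrist block top mid/edges [425.656   84.0954] [451.665   83.9885] [399.6552  84.2024]
[0.5412 0.0922 0.1253] [-0.0003  0.0975  0.9952 -0.0003]
[[178 181 179 181 180 176 177 175 176 175 178 179  87  31  40  38  38  37
   27  29  55  75  99]
 [181 179 181 181 180 176 179 177 176 177 176 177 171  34  42  38  34 131
  129  18  27  73  65]
 [181 181 181 180 180 178 178 179 177 179 177 178 102  44  43  39  57 149
  156  60  27  77  29]
 [182 181 182 180 181 180 177 178 175 178 180 178  36  46  47  40  72 155
  146  51  30  76  28]
 [182 180 181 180 180 179 175 179 177 179 179 180  36  42  46  43  73 129
   58  27  29  34  30]
 [180 180 178 179 176 179 177 179 181 181 180 163  40  38  47  44  59  68
   31  30
[... 187 characters left out ...]
 36  37  38  78 172]
 [181 180 179 182 181 181 183 181 179 179 182 167 183 148 181  42  41  33
   39 120  41 124 172]
 [180 183 182 183 182 180 181 180 180 180 179 102 185 183 138  84  40  39
   40 162  43 155 173]
 [182 182 182 183 182 182 183 180 182 179 179 131 186 181  83 153 169  39
   42  57  41 173 174]
 [183 180 182 181 183 182 182 181 183 179 178 182 172 188  83 181 183 137
   42 153 156 175 175]
 [185 184 184 180 183 185 181 178 184 182 139 183 186 166  84 182 183  97
  134 176 173 174 175]
 [184 185 183 182 183 185 181 183 184 181 102 175 183  91 122 180 179 172
  177 178 175 174 178]
 [185 184 182 181 183 183 180 184 182 183 166 187 187  83 182 182 179 177
  177 178 178 178 177]]
```

```bash
python3 - <<'E'
from h import *
shot(7);diff(6,7);diff(5,7)
for k in (4,5,6,7):
    g=np.load(f"s{k}.npy").mean(2); print(k,[np.round(np.interp(-110,-g[r,312:318],np.arange(312,318)),2) for r in (190,193,196)], [np.round(np.interp(60,g[r,327:333],np.arange(327,333)),2) for r in (190,193,196)])
    # lever: bright ridge row per column
    print([int(np.argmax(g[200:216,u]))+200 for u in range(333,352,2)])
    for u in (338,342,346):
        q=np.clip(g[203:216,u]-110,0,None); print(u,(q*np.arange(203,216)).sum()/q.sum(),end=" ")
    print()
E
```

```text
8.1 [0.5411 0.0923 0.1254] [-0.3286  0.1136 -0.6761]
6 7 mean 0.4746588 max 2.7271404
5 7 mean 2.6704934 max 17.755814
4 [np.float64(314.47), np.float64(314.38), np.float64(314.88)] [np.float64(332.0), np.float64(328.17), np.float64(329.02)]
[213, 214, 215, 215, 215, 213, 213, 211, 210, 209]
338 nan 342 nan 346 212.0 
5 [np.float64(314.91), np.float64(314.67), np.float64(315.18)] [np.float64(327.48), np.float64(328.75), np.float64(329.26)]
[213, 213, 212, 213, 212, 211, 211, 210, 210, 208]
338 212.43641354071363 342 211.50690909090906 346 210.09179834462 
6 [np.float64(315.15), np.float64(315.1), np.float64(315.22)] [np.float64(327.95), np.float64(329.08), np.float64(329.74)]
[212, 213, 213, 212, 212, 211, 211, 211, 210, 208]
338 212.54131847725162 342 211.68011527377521 346 210.57689178193655 
7 [np.float64(315.16), np.float64(315.09), np.float64(315.24)] [np.float64(327.86), np.float64(329.18), np.float64(329.62)]
[213, 213, 213, 213, 212, 212, 211, 211, 210, 208]
338 212.4851851851852 342 211.7114825581395 346 210.5530864197531 <stdin>:8: RuntimeWarning: invalid value encountered in scalar divide
```

Emit:
apply_moves(plan="1 0 0 -10 0 0 0;1 0 0 -20 0 0 0;1 0 0 -30 0 0 0;1 0 0 -30 0 0 0;1 0 0 -30 0 0 0;1 0 0 -30 0 0 0")

```text
t: 8.6
eef_pos: [0.5409, 0.0926, 0.1559]
tool_rot: [0.0, 0.097, 0.995, 0.0]
ft_force: [-0.4, -0.5, 0.5]
gripper_width: -0.0001
finger_force: 0.0
```

```bash
python3 - <<'E'
from h import *
shot(8);diff(7,8)
for k in (7,8):
    g=np.load(f"s{k}.npy").mean(2); print(k,[np.round(np.interp(-110,-g[r,312:318],np.arange(312,318)),2) for r in (190,193,196)], [np.round(np.interp(60,g[r,327:333],np.arange(327,333)),2) for r in (190,193,196)])
E
```

```text
8.65 [0.5407 0.0926 0.1556] [0.0859 0.3613 1.2907]
7 8 mean 1.1019754 max 3.153717
7 [np.float64(315.16), np.float64(315.09), np.float64(315.24)] [np.float64(327.86), np.float64(329.18), np.float64(329.62)]
8 [np.float64(315.17), np.float64(315.04), np.float64(315.22)] [np.float64(327.91), np.float64(329.15), np.float64(329.73)]
```

After release the filter crept to its stop by its own weight and has been at rest since. Next I'll locate the block's top edge from the wrist camera.

```bash
python3 - <<'E'
from h import *
im=cv2.imread("pics/w1.png")
T=np.array([[.1917,-.9405,-.2807,.4995],[.9814,.1839,.0543,.0955],[.0006,-.2859,.9583,.3337],[0,0,0,1]])
s=dict(fovy=68.6848,cx=258.0155,cy=193.0886,pose=T)
for u,v in((534,78),(655,78),(595,78),(655,84)): print(onz(s,u/1.5,v/1.5,.096))
print("hub",onz(s,530/1.5,90/1.5,.06),"lever end",onz(s,523/1.5,152/1.5,.057),"disc folded",onz(s,454/1.5,288/1.5,.058))
w=arm.snapshot("wrist"); g=w["img"].mean(2)
P=[.4793,.2198]
print(proj(w,[*P,.096]))
print(g[0:110:5,370:490:6].astype(int))
o=arm.observe();print(o["eef_pos"])
E
```

```text
[0.4726 0.1775 0.096 ]
[0.4845 0.2384 0.096 ]
[0.4786 0.2082 0.096 ]
[0.4873 0.2383 0.096 ]
hub [0.4745 0.187  0.06  ] lever end [0.5088 0.1803 0.057 ] disc folded [0.5879 0.1249 0.058 ]
[402.1772  93.4484]
[[173 173 173  66  61  44  38  86 175  74  90 164 163  80 125  27  29  32
   33  36]
 [175 175 171  48  36  40  41  40  68  34  34  72 141 116 141  26  33  32
   32  36]
 [174 176  89  35  45  43  44  38  36  35  46  87 142 101 134  30  34  34
   38  36]
 [172 174 163  39  47  45  43  50  62  36  41  93  95 118  85  34  36  39
   37  39]
 [172 174  60  49  49  46  41  78 152 111  34  34  74  45  34  39  37  37
   40  38]
 [177 173  37  52  50  46  50  91 152 134  32  37  57  29  32  35  37  34
   41  49]
 [176  83  43  39  49  50  49  97  93  33  33  32  36  32  65  67  65  76
  158 170]
 [175 176 146 173  44  45  49  46  38  38  34  36  40 170 171 173 171 171
  171 170]
 [177 133 179 163 180  47  41  47  37  42  61  48  41 169 169 174 173 172
  169 171]
 [176 136 181 182 170  82 142  40  44  43 161  71  51 170 173 171 172 171
  171 171]
 [139 182 156 182  90  96 183 174  51  41  
[... 300 characters left out ...]
56 185  96  95 183 182 177 172 172 175 175 173 175 174 173 173 175 175
  173 174]
 [181 183  85 180 181 180 175 174 172 174 176 172 175 176 175 176 176 175
  176 173]
 [185  97  95 185 183 177 176 173 172 175 174 174 175 176 175 175 175 176
  177 176]
 [ 61  55  57  57  59 148 176 176 177 176 173 174 175 175 176 178 177 176
  176 174]
 [ 56  63  59  58  52  57  71  61 174 177 175 174 176 177 177 176 177 175
  176 176]
 [ 71  62  44  53  52  53  56  53  52  57 177 176 176 179 178 176 174 176
  176 176]
 [ 48  45  47  48  47  52  52  52  65  79 175 177 178 177 178 177 176 177
  174 177]
 [ 61 118  63  55  57  47  52 117 174 175 176 178 178 177 177 178 177 178
  176 176]]
[0.5406 0.0925 0.1554]
```

Emit:
apply_moves(plan="1 60 105 0 0 0 0;1 60 105 0 0 0 0;1 60 105 0 0 0 0;1 60 105 0 0 0 0;1 60 105 0 0 0 0;1 60 105 25 0 0 0;1 60 105 50 0 0 0;1 60 105 70 0 0 0;1 60 105 85 0 0 0;1 60 105 85 0 0 0;1 60 105 85 0 0 0")

```text
t: 9.62
eef_pos: [0.5022, 0.2055, 0.0702]
tool_rot: [-0.001, 0.098, 0.995, -0.001]
ft_force: [0.6, 0.2, 0.1]
gripper_width: 0.0002
finger_force: 0.0
```

```bash
python3 - <<'E'
from h import *
shot(9)
w=arm.snapshot("wrist"); g=w["img"].mean(2); np.save("w9.npy",w["img"])
o=arm.observe();p=o["eef_pos"]
# dark-plate mask in wrist: top edge of block
print("plate top mid/L/R",[proj(w,[.480+a*.19,.221+a*.98,.096]) for a in(0,-.0175,.0175)], "tip", proj(w,p+[-.006,.001,.03]))
print(g[150:260:5,200:330:6].astype(int))
E
```

```text
9.6667 [0.503  0.2062 0.0713] [ 0.7826  0.081  -0.8919]
plate top mid/L/R [array([275.3117, 198.9449]), array([243.7397, 199.0831]), array([306.8947, 198.8067])] tip [257.7829 236.0631]
[[160 158 159 159 159 160 161 155 160 150 174 166 169  91  78 170 170 171
  167 158 159 158]
 [159 158 157 158 160 161 152  49  49  51  48  47  47  43  45  49  51  48
  148 159 159 158]
 [158 158 157 158 159 159 139  65  62  64  63  62  61  61  59  60  59  58
  153 155 155 157]
 [158 157 159 158 159 156 150  55  53  58  52  39  52  39  49  51  49  51
  110 111 157 155]
 [157 155 156 158 158 158 138  44  63  61  58  61  91  61  58  58  59  44
   66 135 156 155]
 [157 157 140 135 136 140  78  43  60  58  60 143 158 156  56  57  56  41
   46 133 155 159]
 [158 156 138 134 129 112  58  60  69  69  70  76  75  75  68  68  69  82
   49 116 157 158]
 [156 157 159 163 165 139  68  75  48  45  46  44  45  45  43  45  39  63
   48 143 155 158]
 [155 154 135 140 142 127  77  42  39  45  46  46  45  45  44  48  43  35
   47 151 157 156]
 [155 156 159 177 174 154 151 146  43  51  51  49  50  51  51  52  51  38
   
[... 432 characters left out ...]
5 161 149 155 155 155 154 155
  157 155 157 158]
 [156 155 149 168 163 158 157  75 138 164 163 158 154 154 156 155 155 158
  151 127 148 157]
 [102 102  93 119 121 123  61  54 104 103  90 100 151 154 155 157 157  82
   40  46  44 112]
 [ 50  48  46  51  44  47  44  52  66  62  37  64 147 156 155 156 144  40
   48  46  47  47]
 [ 48  47  50  48  48  42  35  34  64  58  39  64  48  40 151 156  72  45
   46  49  54  48]
 [ 48  50  44  44  44  41  33  32  65  56  31  65  51  33  67 154  76  46
   45  48  51  50]
 [ 45  43  42  39  39  38  34  36  64  55  32  63  56  37  41 153 129  46
   52  50  50  49]
 [ 43  43  40  24  30  30  32  35  64  52  33  63  62  32  35 156 155  46
   43  45  47  54]]
```

The wrist readings match the prediction: the plate top's far edge is at row ~207, columns 246–305, and the fingertip face is at row ~230, columns 248–272, about 12 mm behind the plate. I'll go down and tip it over along its arc.

Emit:
apply_moves(plan="1 0 0 9 0 0 0;1 0 0 18 0 0 0;1 0 0 18 0 0 0;1 5 0 18 0 0 0;1 9 0 18 0 0 0;1 12 0 18 0 0 0;1 15 0 18 0 0 0;1 18 0 18 0 0 0;1 20 0 18 0 0 0;1 24 0 18.5 0 0 0;1 28 0 19.5 0 0 0;1 32 0 21.5 0 0 0;1 36 0 24.5 0 0 0;1 39 0 28 0 0 0;1 41 0 31.5 0 0 0;1 42.5 0 35 0 0 0;1 42.5 0 35 0 0 0;1 42.5 0 35 0 0 0")

```text
t: 11.22
eef_pos: [0.4604, 0.2153, 0.0354]
tool_rot: [-0.0, 0.097, 0.995, -0.0]
ft_force: [0.0, 1.1, -0.7]
gripper_width: -0.0001
finger_force: 0.0
```

```bash
python3 - <<'E'
from h import *
shot(10); diff(9,10); diff(9,10,215,260,180,225)
w=arm.snapshot("wrist"); g=w["img"].mean(2)
y=np.array([-.98,.19]);x=np.array([.19,.98])
for r,h in((.04,.059),(.036,.07)): print([proj(w,[*(np.array([.480,.221])+y*r+a*x),h]) for a in(-.0175,.0175)])
print(g[20:250:8,200:330:6].astype(int))
E
```

```text
11.2667 [0.4607 0.2153 0.0357] [-0.0457 -0.6399  0.5208]
9 10 mean 0.8807823 max 2.797535
9 10 mean 34.457767 max 170.85503
[array([242.4357, 203.8439]), array([304.6783, 203.6507])]
[array([241.4719, 217.7246]), array([307.6591, 217.5224])]
[[145 147 147 148 146 145 145 147 148 148 147 147 147 147 148 147 148 148
  147 147 148 149]
 [147 145 149 149 149 148 146 147 146 149 149 151 148 146 149 146 147 148
  150 149 149 149]
 [148 147 147 147 150 150 149 147 149 149 146 149 149 149 149 150 149 149
  148 148 149 147]
 [148 148 149 150 150 150 151 150 148 147 151 150 151 152 151 152 151 151
  150 147 150 151]
 [148 148 147 150 149 152 152 150 149 153 151 152 150 150 150 150 150 149
  151 149 153 151]
 [149 148 147 147 149 150 152 150 150 151 152 151 149 150 151 151 152 152
  152 150 151 149]
 [147 148 150 152 150 151 150 149 152 153 150 152 150 151 150 153 151 152
  153 150 149 150]
 [151 148 149 151 151 149 150 149 152 154 150 149 151 149 149 150 153 151
  150 149 150 149]
 [150 150 149 149 148 151 151 151 151 153 150 151 152 150 149 150 152 150
  150 150 151 148]
 [148 148 146 148 148
[... 1139 characters left out ...]
0  92 165 166 164 164  78  74
  150 161 160 161]
 [151 152 153 153 151 152 154 153 152 149 116 163 167 163 163 110  73 114
  161 162 163 157]
 [152 151 151 152 153 152 150 152  71  69  66  74  60  68  70  41  45  72
  159 163 158 148]
 [151 149 150 151 152 152 153 151  53  54  51  48  50  49  47  48  50  44
  157 156 150 150]
 [151 152 149 151 151 150  55  47  51  51  47  47  42  45  44  45  44  47
  121 146 149 150]
 [150 148 150 150 147 152  49  47  46  47  41  45  42  42  43  44  44  42
   43 145 146 148]
 [148 149 148 148 148 150  46  47  65  59  36  61  42  38  41  40  40  37
   43 105 103 147]
 [148 148 148 149 146 143  34  34  60  54  31  60  45  28  28  37  38  36
   33 114 124 148]]
```

The plate's front edge is at row ~204, columns 248–304, which matches the folded prediction of row 203.8. I'll lift clear and check everything.

Emit:
apply_moves(plan="1 0 0 -5 0 0 0;1 0 0 -15 0 0 0;1 0 0 -40 0 0 0;1 0 0 -75 0 0 0;1 0 0 -110 0 0 0;1 0 -40 -120 0 0 0;1 0 -80 -120 0 0 0;1 0 -80 -120 0 0 0;1 0 -80 -120 0 0 0;1 0 -80 -120 0 0 0")

```text
t: 12.15
eef_pos: [0.4455, 0.1371, 0.1568]
tool_rot: [0.001, 0.098, 0.995, 0.001]
ft_force: [-0.2, 0.5, -0.7]
gripper_width: 0.0003
finger_force: 0.0
```

```bash
python3 - <<'E'
from h import *
shot(11);shot(12);diff(11,12,215,260,180,225);diff(9,12);diff(9,12,255,300,185,225)
c=arm.snapshot("scene"); t=arm.snapshot("top"); y=np.array([-.98,.19]);x=np.array([.19,.98])
g=np.load("s12.npy").mean(2)
for k in (8,12):
    q=np.load(f"s{k}.npy").mean(2); print(k,[np.round(np.interp(-110,-q[r,312:318],np.arange(312,318)),2) for r in (190,193,196)])
# bright lever of block vs pinhole: principal direction
def axis(u0,u1,v0,v1,th):
    m=(g[v0:v1,u0:u1]>th).astype(np.uint8); pts=np.argwhere(m)[:,::-1]+[u0,v0]; return pts
for nm,B in(("block",[.480,.221]),("pin",[.5455,.168])):
    L=np.array(B)-.036*x
    print(nm,"hub",proj(c,[*L,.056]),*[(d,proj(c,[*(L-y*.036*np.sin(np.radians(d))),.056+.036*np.cos(np.radians(d))]).round(1)) for d in(0,10,20)])
print(g[188:222,226:256].astype(int))
print(g[190:222,280:300].astype(int))
E
```

```text
12.2 [0.4453 0.1377 0.1564] [ 0.4532  1.1485 -0.1658]
12.25 [0.4452 0.138  0.1561] [ 0.1599  0.2113 -0.4383]
11 12 mean 0.5091841 max 2.9297352
9 12 mean 1.1713054 max 2.8083496
9 12 mean 2.575426 max 141.11725
8 [np.float64(315.17), np.float64(315.04), np.float64(315.22)]
12 [np.float64(315.13), np.float64(315.05), np.float64(315.21)]
block hub [237.9129 217.718 ] (0, array([237.9, 199.1])) (10, array([241.1, 198.5])) (20, array([244.2, 198.5]))
pin hub [287.1482 216.6593] (0, array([288.1, 198.1])) (10, array([291.1, 197.5])) (20, array([294. , 197.5]))
[[ 57  58  58 ...  81  84  86]
 [ 57  59  53 ...  87  87  94]
 [ 55  54  59 ...  93  99 104]
 ...
 [ 20  18  26 ... 103 108 120]
 [ 15   5  22 ... 160 159 163]
 [ 12  12  15 ... 190 188 185]]
[[ 90  75  72  62  52  50  58  75  89  95 100  98  94  98  93  93  85  74
   82 119]
 [ 53  34  40  40  36  35  63  89 101 102 107 106 104 108 104 104  97  87
   67  73]
 [ 40  25  35  37  35  32  55  78  98 102 101 107 105 105 103 103  99  89
   62  43]
 [ 42  11  21  37  31  33  33  59  72  80  83  92  92  98  91  86  80  70
   52  37]
 [ 38 
[... 1674 characters left out ...]
 160 167
  172 178]
 [ 86  48  21  21  75 125 152 159 151 138 116 110 129 156 179 189 193 192
  195 197]
 [ 76  43  15  25  67 112 143 152 160 157 137 120 135 166 191 200 197 199
  198 201]
 [ 46  31  14  21  57  95 118 138 154 157 145 117 117 147 185 194 200 198
  197 196]
 [ 23  18  13  17  38  70  95 114 135 141 128 104  97 133 177 193 197 196
  196 194]
 [ 24  14  11  10  26  43  68  89 105 116 104  94 101 137 180 194 198 200
  197 196]
 [ 23  23  15  12  13  22  38  57  76  96 101 106 124 159 187 200 200 203
  202 197]
 [ 25  19  11  17  15  18  14  30  56  96 124 142 167 184 195 201 200 200
  201 198]
 [ 10  21  13   9  16  16   9  36  83 127 163 181 189 196 199 198 201 199
  203 200]]
```

```bash
python3 - <<'E'
from h import *
np.set_printoptions(threshold=10**6,linewidth=200)
a=np.load("s9.npy").mean(2);g=np.load("s12.npy").mean(2)
print(g[190:222:2,226:252].astype(int))
for nm,q,u0,u1 in(("pin",g,284,296),("block",g,232,248)):
    P=[]
    for r in range(203,212):
        s=q[r,u0:u1]; d=np.diff(s); P.append((np.argmax(d)+u0,np.argmin(d)+u0))
    print(nm,P)
d=np.abs(g-a)[185:225,262:300]; print(np.argwhere(d>25)[:20]+[185,262])
t=arm.snapshot("top"); g=t["img"].mean(2); print(g[205:245:3,240:295:3].astype(int))
y=np.array([-.98,.19]);x=np.array([.19,.98]);print([proj(t,[*(np.array([.480,.221])+y*.04+q*x),.059]) for q in(-.0175,.0175)])
E
```

```text
[[ 55  54  59  59  63  62  63  60  62  57  58  59  57  55  39  23  15  22  19  21  54  75  87  84  89  90]
 [ 56  58  56  58  61  66  62  59  60  63  63  60  57  55  38  26  20  10  14  24  48  80  90  99 105 118]
 [ 79  59  55  56  58  61  63  56  61  60  58  59  61  47  33  19  14  14  23  56  93 126 154 164 174 187]
 [170 152 117  80  61  60  62  60  60  55  56  73  88  96  87  73  82  95 117 157 183 193 198 202 200 199]
 [196 200 191 172 153 126  93  73  70  93 111 132 167 185 184 177 185 193 198 198 201 201 199 199 198 196]
 [141 181 199 202 202 198 189 171 173 188 179 144 138 159 177 186 185 188 195 203 203 200 201 198 198 202]
 [ 84 150 189 201 204 202 204 201 200 201 183 136 101 109 121 124 133 161 189 201 199 198 199 200 201 200]
 [ 45  80 126 163 188 199 201 200 203 203 185 133 100  94 101 126 166 188 197 198 199 198 198 198 199 201]
 [ 25  22  41  69 112 154 184 199 200 201 182 134 100  90  98 133 185 199 200 201 200 198 194 190 190 186]
 [ 24  26  23  23  35  64 112 154 184 202 187 136  96  90  96 133 183 200 185 167 156 141 117 100  92  86]
 [ 24  27  26  24  19  17  34 
[... 1669 characters left out ...]
146 145]
 [146 142 131 110  18  49  28  28  44  69  27  39  35  39 145 145 145 147 145]
 [147 146 104  81  10  35  39  39  39  38  37  25  33  19 133 137 144 146 145]
 [147 149 145 115  29  37  37  23  32  33  38  36  38  20  87 136  77 114 143]
 [150 148 128 132  53  34  40  38  41  40  44  29  21  55 105  55  18  23  11]
 [145 137 166 167 166  42  40  40  39  41  41  25  36 127 149  50  51  20  13]
 [147 164 163 162 126  40  38  43  44  41  38  89  80 143 150  40  75  38  40]
 [162 163 163 166  50  40  38  40  41  39  39 130 149 149 147  39  60  43  39]
 [162 164 165  98  37  37  36  41  39  40  37 150 150 148 110  18  31  19  28]]
[array([270.4237, 250.8408]), array([250.7894, 246.58  ])]
```

The block's lever now stands vertical, exactly like the folded pinhole's. The filter edges haven't moved, the pinhole area is unchanged, and everything is still. Handing in.

```bash
python3 -c "
from workcell import arm
print(arm.close_job())"
```

```text
the job is handed in; nothing more can be done
None
```

The job is handed in: the filter was pushed upright first and the beam block then folded flat. The last scene-camera checks showed the filter and pinhole plate unmoved; I ran no separate check on the loose things, and the hand-in returned no verdict.

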